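# Set out a Gram-stain station

### The arm

A 6-joint arm with a two-finger parallel gripper is mounted at the origin on a cart in front of the work surface, level with it; the furniture and walls round the work are solid. World frame = base frame: x ahead of the robot, y to its left, z up, the work surface at z = 0. Lengths are in m, angles in rad, forces in N, time in s.
With the tool pointing down it reaches from about 0.2 to 0.875 m from the base axis. Payload 3.4 kg.
Tool frame: the origin (TCP) lies midway between the tips of the shut fingers; the grasp point (between the pads) lies 19 mm behind it; z points along the fingers, y is the line along which they close (so a half turn about z gives the same grasp; the last joint's range is limited). The gripper opens to 94 mm and grips with 3 to 60 N. Pads are 16 mm wide; open, the fingers measure 119 mm over their backs; the gripper's body (75 mm by 177 mm) begins 78 mm behind the grasp point.
Start: joints at [1.043, 0.276, 1.505, -0, 1.361, -0.121], TCP at [0.228, 0.528, 0.205] pointing down, gripper open.
Joint ranges: [-2.89, 2.89], [-0.75, 2.08], [0.22, 2.7], [-1.18, 4.32], [0.11, 2.71], [-2.7, 2.7]. Speed limits (rad/s): [2.57, 2.57, 3.14, 3.14, 3.14, 3.14].

### API

Orientations are given as a unit quaternion [x, y, z, w].
In Python, from rig import manip gives the robot as it stands.
- The arm moves only by the tool servo_tool, never from a script. Its argument "series" is one flat list of numbers, 7 for each row, row after row: the turn, a rotation vector about the world's x, y, z in a scale on which 1.0 is 90 degrees, then the shift along the world's x, y, z in a scale on which 1.0 is 800 mm, then the opening, from 0 (shut) to 1 (fully open). In form: [ax, ay, az, dx, dy, dz, jaw, ax, ay, az, dx, dy, dz, jaw, ...]. A call has 1 to 8 rows; each row is the pose to reach, as a shift and turn from the pose commanded when the call began; what a row does not reach only later rows make up. A row lasts 1/8 s, in which the tool goes at most 62.5 mm and 10.7 degrees, less where a joint would pass 70% of its speed; a pose out of reach is approached as far as the arm can. A shift or turn number past 1, either way, is cut back to 1. A call with a gripper value outside its range is refused whole. The fingers move at their own pace and stop on an object; "force" is the grip in N (left out, the last holds). Time passes only in rows, so rows that repeat a pose let the fingers close. It gives the time, the measured TCP pose, the force, the opening and the grip force at its end, in the units of the state.
- manip.state(): the state, without advancing time (a new reading comes with each control period).
- manip.get_image(name): name is "scene" or "top"; returns a dict with "color" (480x640x3 uint8, red, green, blue), "camera_matrix" (3x3 intrinsics, pixels), "R" (3x3) and "t" (3): a world point X has camera coordinates R X + t. Camera axes: x right, y down, z forward; pixel columns grow to the right and rows downward; lengths in m; the calibration is good to about 2 mm. A picture is of the moment at which its call begins. There is no depth.
- manip.hand_in(): hands the job in; it is judged then, once.
Trained networks look in the newest picture that a camera, given by its name, has taken for a name from the list of things; names that differ only in an ending like _2 or _b are one class to them, and where a whole thing is asked for, a point or a joint stands for the part that bears it (a point fixed in the world has none). Each returns a list of dicts, best first, with "score" (0 to 1); they miss things now and then, are a little off and sometimes report something else, mostly with a low value. They report only what shows in the picture. A call takes as long as a camera call. They do not tell look-alikes from the thing itself.
- manip.recognise(label, camera): "bbox" ([left, top, right, bottom] in pixels, round what is visible of it).
- manip.mark_of(label, camera): "pixel" ([row, column] in pixels: a listed point, or the origin of a listed thing).
The state is a dict: "time_s": time; "joints": joint angles; "qvel": joint speeds; "tau": joint torques, N m; "eef_pos": TCP position; "ee_rot": TCP orientation; "force": force on the tool from outside, world axes, zero at the start; "torque": the same for the moment, N m; "opening": opening from 0.0 (shut) to 1.0 (fully open); "grasp_force": force on a finger pad.
Only numpy, scipy, OpenCV 4.12 (cv2) and the standard library are available. Lean on these libraries where they do the work, as an engineer would, in place of code of your own. Each camera call takes 0.05 s, during which the arm holds its last target. There are 200 camera calls.

### The job

Set up the bench for a Gram stain. Lay the slide carrier squarely across the two rails of the staining tray, and stand the four stain bottles in the rack in the order they are used, beginning in the compartment nearest the tray: purple crystal violet, brown iodine with the black cap, white decolouriser with the green cap, then red safranin. Set everything down upright without dropping it, and do not disturb the two small vials.

Things in the scene. Friction and masses are not known exactly. Their poses are not given: they have to be found in the camera images.
- violet_bottle: Dropper bottle, dark purple, purple cap, white label with a purple band: crystal violet, used first. 48 mm diameter up to 67 mm height, then a shoulder and a cap of 28 mm diameter from 80 to 98 mm height; about 70 g; starts standing upright. Origin: centre of its underside, z up.
- iodine_bottle: Dropper bottle, dark brown, black cap, white label with a black band: iodine, used second. 48 mm diameter up to 67 mm height, then a shoulder and a cap of 28 mm diameter from 80 to 98 mm height; about 70 g; starts standing upright. Origin: centre of its underside, z up.
- decolouriser_bottle: Dropper bottle, white, green cap: decolouriser, used third. 48 mm diameter up to 56 mm height, then a rounded shoulder and a cap of 28 mm diameter from 80 to 98 mm height; about 70 g; starts standing upright. Origin: centre of its underside, z up.
- safranin_bottle: Dropper bottle, red, red cap, white label with a red band: safranin, used last. 48 mm diameter up to 67 mm height, then a shoulder and a cap of 28 mm diameter from 80 to 98 mm height; about 70 g; starts standing upright. Origin: centre of its underside, z up.
- slide_carrier: Steel carrier of six fixed upright glass slides, 40 (x) x 92 (y) x 75 mm high, 140 g. Handle: round bar, 10 mm thick, along y at x 0, z 70 mm, free 26 mm below. Feet: 4 mm end plates at y +-44 mm. Base bars between them, underside at z 10 mm, lie on the rails with the end plates hanging outside (8 mm play each way). Either way round. Origin: centre at foot level, z up.
- staining_tray: Fixed open steel tray, 140 (x) x 150 (y) mm, walls 30 mm high, left or right of the rack. Two round steel rails, 8 mm thick, run along its x at y +-30 mm, top at z 45 mm. The carrier goes over the tray's centre with its long y axis along the tray's y, across both rails; its origin then lies 35 mm above the tray's. Origin: centre of the underside, z up.
- bottle_rack: Fixed white rack, 70 (x) x 268 (y) mm, one row along its y axis of four open compartments, 62 x 62 mm inside, centres at x = 0 and y = -99, -33, +33, +99 mm; grey floor 4 mm above the bench, walls 4 mm thick and 28 mm high. Origin: centre of its underside, z up.
- vial_pink: Bystander: small glass vial with pink content and red cap, 23 mm diameter, 52 mm high, 14 g. Origin: centre of its underside.
- vial_clear: Bystander: small empty glass vial with white cap, 23 mm diameter, 52 mm high, 14 g. Origin: centre of its underside.
Not all that is in view belongs to the job. Leave any turquoise or yellow look-alike of the decolouriser_bottle alone.

How it is judged:
By the outcome, as a careful person would: the job done as asked, in the order asked, and still so for the second after the job is handed in, with the robot touching nothing.
It also fails if it takes over 115 s, if anything falls off the work surface, if the arm or the gripper's body presses on something with over 40 N, if the wrist force passes 120 N, or if a joint passes its speed limit or range.

## Working session

There is one attempt and no reset: what is moved stays moved. The work goes in short steps, Python scripts to look and compute and a tool call to move; the robot and the scene stay as the last step left them, time stands still between calls to the robot, and variables do not carry over. Pictures are saved under pics/ and viewed, at most 14 in all, crops included, and the job is handed in when it is done.

Besides the shell and the picture viewer there is one more tool, called after ">>>" by a JSON object that holds its "fn" and its "kwargs", one argument or row to a line. servo_tool: Moves the arm, as the interface text tells. Its arguments: {"type":"object","properties":{"series":{"type":"array","items":{"type":"number"}},"force":{"type":"number"}},"required":["series"]}

```bash
mkdir -p pics; ls; cat > h.py <<'E'
import numpy as np, cv2
from rig import manip
N=['violet_bottle','iodine_bottle','decolouriser_bottle','safranin_bottle','slide_carrier','staining_tray','bottle_rack','vial_pink','vial_clear']
def ray(im,px):  # px row,col -> origin, dir
    K,R,t=[np.array(im[k],float) for k in('camera_matrix','R','t')]
    d=R.T@np.linalg.inv(K)@[px[1],px[0],1]; return -R.T@t,d/np.linalg.norm(d)
def tri(r1,r2):
    A=[];b=[]
    for o,d in(r1,r2):
        P=np.eye(3)-np.outer(d,d);A.append(P);b.append(P@o)
    x=np.linalg.lstsq(np.vstack(A),np.hstack(b),rcond=None)[0]
    return x,np.linalg.norm(np.cross(x-r1[0],r1[1]))
def atz(r,z): o,d=r; return o+d*(z-o[2])/d[2]
def proj(im,X): 
    K,R,t=[np.array(im[k],float) for k in('camera_matrix','R','t')]
    p=K@(R@np.array(X)+t); return p[:2]/p[2]
E
python3 - <<'E'
from h import *
ims={c:manip.get_image(c) for c in('scene','top')}
for c,im in ims.items():
    cv2.imwrite(f'pics/{c}0.png',im['color'][:,:,::-1]); print(c,-np.array(im['R']).T@im['t'],np.array(im['R']).round(3).tolist())
for n in N:
    for c in ims:
        print(n,c,[(np.round(m['pixel'],1).tolist(),round(m['score'],2),atz(ray(ims[c],m['pixel']),0).round(3)[:2].tolist()) for m in manip.mark_of(n,c)][:4])
s=manip.state();print(s)
E
```

```text
pics
scene [-0.25853832 -0.66423938  0.59747607] [[0.715, -0.699, 0.009], [-0.357, -0.376, -0.855], [0.601, 0.608, -0.519]]
top [0.33022313 0.01287384 0.8937966 ] [[0.007, -0.999, 0.033], [-0.991, -0.011, -0.131], [0.131, -0.031, -0.991]]
violet_bottle scene [([204.5, 230.3], 0.82, [0.382, 0.312]), ([239.2, 332.3], 0.33, [0.452, 0.0])]
violet_bottle top [([282.5, 156.8], 0.74, [0.371, 0.301])]
iodine_bottle scene []
iodine_bottle top [([265.7, 239.7], 0.6, [0.405, 0.142])]
decolouriser_bottle scene [([334.9, 360.2], 0.9, [0.253, -0.262]), ([273.4, 370.4], 0.85, [0.411, -0.152]), ([290.1, 337.9], 0.66, [0.319, -0.144]), ([264.4, 319.9], 0.63, [0.357, -0.054])]
decolouriser_bottle top [([308.0, 383.3], 0.93, [0.325, -0.141]), ([292.0, 339.8], 0.92, [0.355, -0.056]), ([265.2, 385.2], 0.74, [0.409, -0.146]), ([350.6, 446.1], 0.71, [0.243, -0.263])]
safranin_bottle scene [([238.6, 332.6], 0.96, [0.455, 0.002])]
safranin_bottle top [([245.2, 309.4], 0.87, [0.447, 0.005])]
slide_carrier scene [([314.4, 418.4], 0.77, [0.375, -0.301]), ([272.8, 469.4], 0.44, [0.566, -0.297])]
slide_carrier to
[... 563 characters left out ...]
7], 0.16, [0.562, -0.294])]
{'time_s': 1.0, 'joints': array([ 1.04298638e+00,  2.75906750e-01,  1.50489371e+00,  9.03846499e-06,
        1.36069461e+00, -1.20988339e-01]), 'qvel': array([-0.00082657, -0.00066218,  0.00050553,  0.00123153,  0.00134073,
        0.00125068]), 'tau': array([ 8.83144985e-04, -4.04472113e+01, -2.37503278e+01,  7.03324447e-02,
        2.48822768e-02,  3.35889933e-05]), 'eef_pos': array([0.22753976, 0.52810832, 0.20549167]), 'ee_rot': array([2.02011906e-01, 9.79383065e-01, 4.76601150e-05, 1.13639710e-05]), 'force': array([0.38112471, 0.75537228, 0.234104  ]), 'torque': array([ 0.00662898, -0.03254326, -0.08280477]), 'grasp_force': 0.0, 'opening': 1.0048148147743343}
```

View pics/scene0.png

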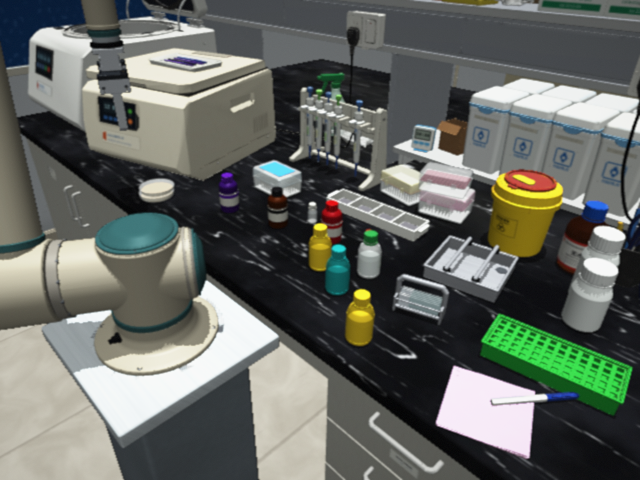

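View pics/top0.png

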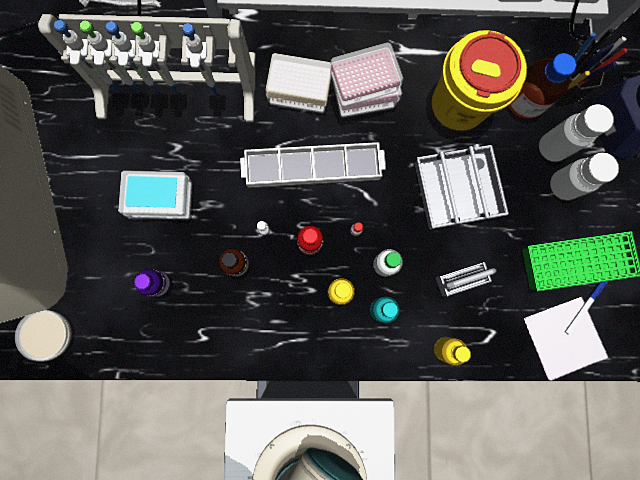

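The top view shows the rack centred near (col 313, row 165) and the tray at (462,187). The carrier is at (466,278), and the decolouriser with its green cap at (389,261). Violet is at (150,283), iodine at (233,261) and safranin at (311,238). The vials are at (262,228) and (358,229). I'll crop in to get exact edges.

```bash
python3 - <<'E'
import cv2
a=cv2.imread('pics/top0.png')[135:300,235:515];b=cv2.imread('pics/scene0.png')[180:330,320:530]
cv2.imwrite('pics/topc.png',cv2.resize(a,None,fx=2.8,fy=2.8,interpolation=cv2.INTER_CUBIC))
cv2.imwrite('pics/scenec.png',cv2.resize(b,None,fx=3.8,fy=3.8,interpolation=cv2.INTER_CUBIC))
E
```

```text
(no output)
```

View pics/topc.png

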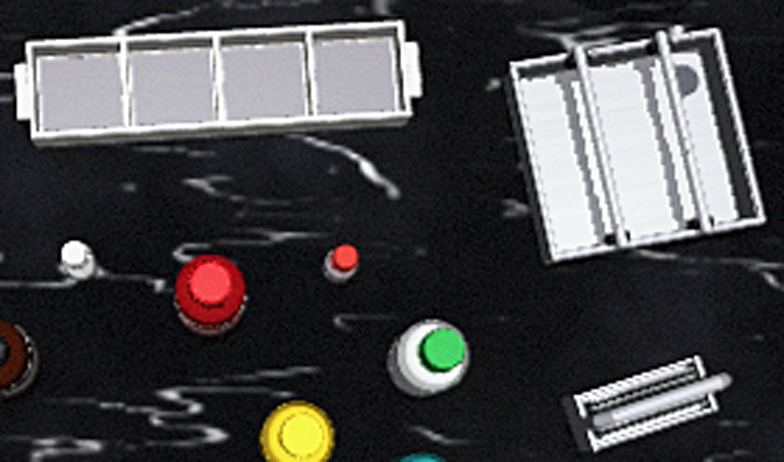

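View pics/scenec.png

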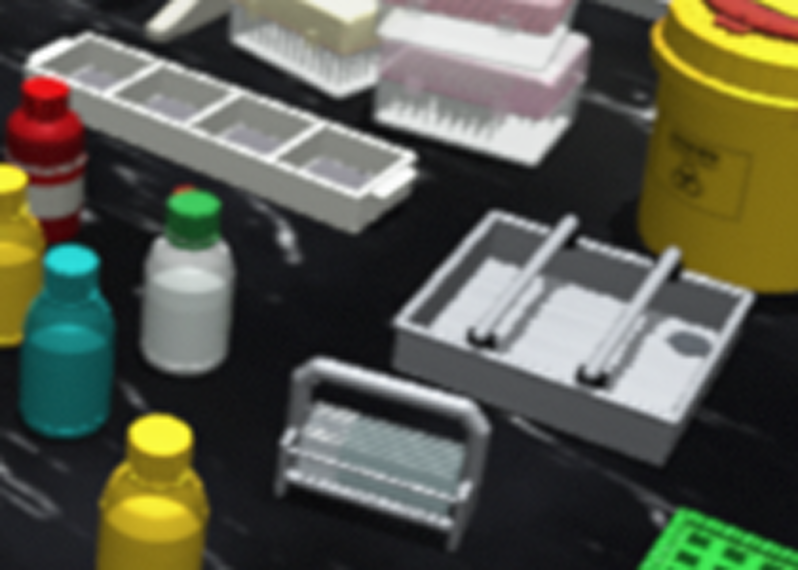

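The crops show the rack rim corners, tray rim corners, rails and carrier handle clearly. I'll triangulate from those pixels, and from the cap blobs for the bottles.

```bash
cat > m.py <<'E'
from h import *
T=manip.get_image('top');S=manip.get_image('scene')
tp=lambda x,y:ray(T,(135+y/2.8-.3,235+x/2.8-.3)); sp=lambda x,y:ray(S,(180+y/3.8-.35,320+x/3.8-.35))
def show(n,t,s): 
    x,e=tri(tp(*t),sp(*s)); print(n,(x*1000).round(1),'err',round(e*1000,1)); return x
show('rack far-left',(26,43),(85,35));show('rack far-right',(404,22),(413,157));show('rack near-right',(411,117),(360,200))
c=[show('tray '+n,t,s) for n,t,s in(('NL',(550,260),(397,322)),('FL',(511,64),(495,212)),('FR',(718,31),(752,295)),('NR',(765,218),(672,432)))]
print('tray mean',np.mean(c,0).round(4))
show('rail1 far',(577,50),(572,220));show('rail1 near',(622,240),(483,340));show('rail2 far',(662,38),(675,253));show('rail2 near',(707,225),(592,375))
show('handle L',(600,418),(313,365));show('handle R',(725,380),(482,413))
h=lambda p,z:(atz(tp(*p),z)*1000).round(1)[:2]
for n,z,L in(('rack',.028,[(26,43),(404,22),(411,117),(33,136)]),('tray',.03,[(550,260),(511,64),(718,31),(765,218)]),('handle',.072,[(600,418),(725,380)])):
    P=np.array([h(p,z) for p in L]);print(n,P.tolist(),P.mean(0),np.degrees(np.arctan2(*(P[1]-P[0])[::-1])).round(1))
# caps by colour
def blob(im,f,near):
    hsv=cv2.cvtColor(im['color'],cv2.COLOR_RGB2HSV);m=f(hsv).astype(np.uint8)
    n,l,st,ce=cv2.connectedComponentsWithStats(m)
    i=min((i for i in range(1,n) if st[i,4]>25),key=lambda i:np.hypot(*(ce[i]-near)));return ce[i][::-1],st[i]
hue=lambda a,b,s,v:(lambda q:(q[...,0]>=a)&(q[...,0]<=b)&(q[...,1]>s)&(q[...,2]>v))
for n,f,nt,ns in(('green cap',hue(50,75,120,60),(393,260),(371,237)),('purple cap',hue(120,145,100,90),(147,282),(227,178)),('red cap',hue(0,8,150,200),(311,237),(331,205))):
    a,sa=blob(T,f,nt);b,sb=blob(S,f,ns);x,e=tri(ray(T,a),ray(S,b));print(n,a.round(1),sa,b.round(1),sb,(x*1000).round(1),round(e*1000,1))
    print('   top at z=.098',(atz(ray(T,a),.098)*1000).round(1))
E
python3 m.py
```

```text
rack far-left [631.9 136.8  25.1] err 0.5
rack far-right [ 651.7 -131.1   26.3] err 0.7
rack near-right [ 583.9 -137.    24.2] err 1.0
tray NL [ 482.1 -233.    29.4] err 1.9
tray FL [ 621.8 -207.6   30.7] err 1.0
tray FR [ 648.6 -357.1   30.8] err 0.6
tray NR [ 512.3 -385.1   24.4] err 2.1
tray mean [ 0.5662 -0.2957  0.0289]
rail1 far [ 629.6 -252.2   41.4] err 1.5
rail1 near [ 494.5 -280.5   36. ] err 0.2
rail2 far [ 639.  -312.5   42.2] err 1.2
rail2 near [ 505.  -339.1   38.9] err 0.2
handle L [ 371.5 -253.6   66.4] err 2.8
handle R [ 396.1 -335.6   69.4] err 1.4
rack [[631.2, 136.1], [651.6, -131.3], [582.1, -135.6], [564.1, 129.3]] [ 6.0725e+02 -3.7500e-01] -85.6
tray [[480.7, -231.3], [621.4, -207.0], [648.5, -356.9], [512.5, -384.4]] [ 565.775 -294.9  ] 9.8
handle [[369.3, -249.6], [394.9, -333.3]] [ 382.1  -291.45] -73.0
green cap [259.3 393. ] [386 252  15  16 170] [236.1 370.6] [364 230  14  14 160] [ 411.9 -144.3   89. ] 0.1
   top at z=.098 [ 410.9 -142.4   98. ]
purple cap [281.9 145.6] [134 271  25  23 373] [175.  226.3] [221 172  12   7  61] [366.1 290.   97.4] 1.6
   top at z=.098 [367.3 288.7  98. ]
red cap [226. 358.] [355 223   7   7  45] [181.1 535.3] [510 173  42  16 278] [ 520.9 -222.6  205.1] 167.1
   top at z=.098 [470.  -80.4  98. ]
```

```bash
cat > ov.py <<'E'
from h import *
def overlay(P,name,bottles,carrier=None,regions=None):
    out=[]
    T=manip.get_image('top');S=manip.get_image('scene')
    for X,Y,src,k in regions:
        im=T if src=='t' else S
        w,hh=40,40
        k=300/80
        c=np.array([X,Y]);M=np.float32([[k,0,150-k*X],[0,k,150-k*Y]])
        a=cv2.warpAffine(np.ascontiguousarray(im['color'][:,:,::-1]),M,(300,300),flags=cv2.INTER_CUBIC)
        def pl(pts,col):
            q=np.array([M@np.r_[proj(im,p)+.0,1] for p in pts]);cv2.polylines(a,[np.round(q).astype(int)],False,col,1,cv2.LINE_AA)
        for b in bottles:
            for z,r,col in((0,.024,(0,255,255)),(.067,.024,(255,255,0)),(.098,.014,(255,0,255))):
                pl([(b[0]+r*np.cos(t),b[1]+r*np.sin(t),z) for t in np.linspace(0,6.29,40)],col)
        if carrier:
            x,y,yaw=carrier;c_,s_=np.cos(yaw),np.sin(yaw)
            f=lambda u,v,z:(x+c_*u-s_*v,y+s_*u+c_*v,z)
            pl([f(0,-.046,.075),f(0,.046,.075)],(0,255,255))
            for v in(-.046,.046): pl([f(-.02,v,0),f(.02,v,0)],(255,255,0));
            pl([f(-.005,-.046,.07),f(-.005,.046,.07)],(0,0,255));pl([f(.005,-.046,.07),f(.005,.046,.07)],(0,0,255))
            pl([f(-.02,-.046,0),f(-.02,.046,0)],(0,255,0))
        out.append(a)
    rows=[np.hstack(out[i:i+2]) for i in range(0,len(out),2)]
    cv2.imwrite(P,np.vstack(rows))
E
python3 - <<'E'
from ov import *
B=[(.370,.297),(.405,.142),(.411,-.143),(.448,.004)]
overlay('pics/ov1.png','',B,(.383,-.293,np.radians(17)),[(150,283,'t',0),(233,261,'t',0),(389,261,'t',0),(311,238,'t',0)])
overlay('pics/ov2.png','',B,(.383,-.293,np.radians(17)),[(466,278,'t',0),(420,297,'s',0),(277,207,'s',0),(230,190,'s',0)])
E
```

```text
(no output)
```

View pics/ov1.png

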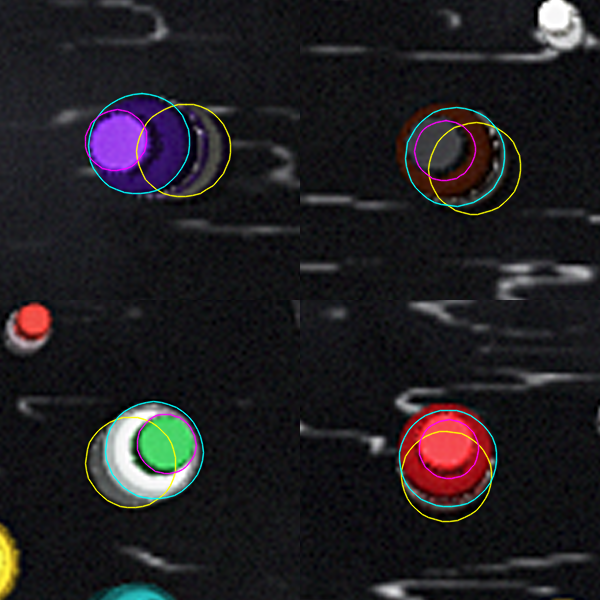

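View pics/ov2.png

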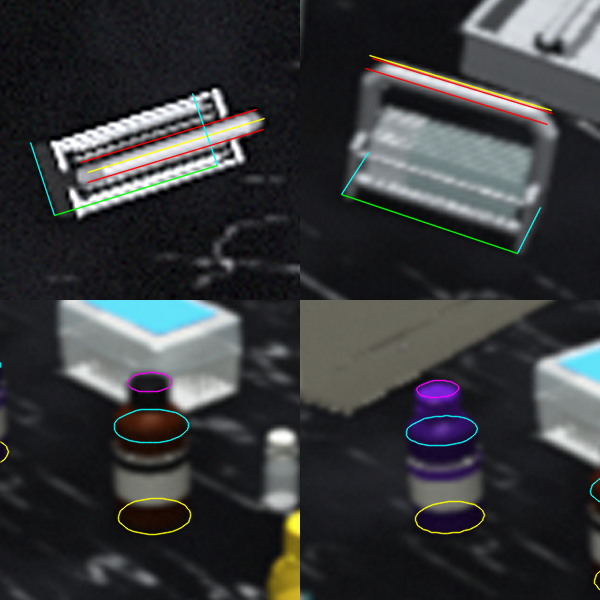

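The violet, decolouriser and safranin overlays fit. Iodine needs about +4 mm in y and +2 mm in x, safranin about +2 mm in x, and the carrier about −2 mm in both x and y. Next I'll check that the gripper body clears the sharps bin behind the tray.

```bash
python3 - <<'E'
from h import *
T=manip.get_image('top');S=manip.get_image('scene')
x,e=tri(ray(T,(68,485)),ray(S,(183,528)));print('lid',x,e)
for z in(x[2],x[2]-.02): print(atz(ray(T,(110,485)),z),atz(ray(T,(70,445)),z),atz(ray(T,(70,525)),z))
print('base front',atz(ray(T,(130,465)),0))
E
```

```text
lid [ 0.74737825 -0.30185962  0.15313255] 0.0027621826997150743
[ 0.66750599 -0.29614276  0.15313255] [ 0.73967538 -0.22814442  0.15313255] [ 0.74319709 -0.37068672  0.15313255]
[ 0.67661357 -0.30448707  0.13313255] [ 0.75073173 -0.23465258  0.13313255] [ 0.75434855 -0.38104392  0.13313255]
base front [ 0.69261073 -0.31607982  0.        ]
```

Units first: shifts go in shares of 800 mm and turns go in shares of 90 degrees. So -480 mm / 800 = -0.6, 110 mm / 800 = 0.1375, -49.7 degrees / 90 = -0.5522.

>>> {"fn": "servo_tool", "kwargs": {
  "series": [0, 0, -0.0778, 0.025, -0.075, 0, 1, 0, 0, -0.1556, 0.05, -0.15, 0, 1, 0, 0, -0.2333, 0.075, -0.225, 0, 1, 0, 0, -0.3111, 0.1, -0.3, 0, 1, 0, 0, -0.3889, 0.1125, -0.375, 0, 1, 0, 0, -0.4667, 0.125, -0.45, 0, 1, 0, 0, -0.5444, 0.1375, -0.525, 0, 1, 0, 0, -0.5522, 0.15, -0.6, 0, 1],
  "force": 20
}}

```text
time_s: 2.4
eef_pos: [0.3478, 0.0463, 0.2059]
ee_rot: [0.595, 0.804, 0.001, 0.001]
force: [0.1, -0.1, -0.5]
opening: 1.003
grasp_force: 0.0
```

Converted, -343 mm / 800 = -0.4288, 33.5 mm / 800 = 0.0419.

>>> {"fn": "servo_tool", "kwargs": {
  "series": [0, 0, 0, 0.0075, -0.075, 0, 1, 0, 0, 0, 0.015, -0.15, 0, 1, 0, 0, 0, 0.0225, -0.225, 0, 1, 0, 0, 0, 0.03, -0.3, -0.0125, 1, 0, 0, 0, 0.0363, -0.375, -0.0375, 1, 0, 0, 0, 0.0419, -0.4288, -0.0688, 1, 0, 0, 0, 0.0419, -0.4288, -0.0938, 1, 0, 0, 0, 0.0419, -0.4288, -0.0938, 1]
}}

```text
time_s: 3.4
eef_pos: [0.3799, -0.2944, 0.129]
ee_rot: [0.595, 0.803, 0.0, -0.002]
force: [0.3, -0.7, -0.4]
opening: 1.003
grasp_force: 0.0
```

```bash
python3 - <<'E'
from h import *
s=manip.state();print(s['eef_pos'],s['ee_rot'],s['joints'].round(2),s['time_s'])
M=cv2.getRotationMatrix2D
for c,(x,y),n in(('top',(466,260),'t'),('scene',(420,270),'s')):
    im=manip.get_image(c)['color'][:,:,::-1]
    cv2.imwrite(f'pics/g_{n}.png',cv2.resize(im[y-50:y+50,x-65:x+65],None,fx=3,fy=3,interpolation=cv2.INTER_CUBIC))
a,b=cv2.imread('pics/g_t.png'),cv2.imread('pics/g_s.png');cv2.imwrite('pics/g1.png',np.hstack([a,b]))
E
```

```text
[ 0.37990107 -0.294373    0.12902905] [ 5.95308069e-01  8.03494841e-01  4.25094225e-04 -2.04030711e-03] [-0.8   0.2   1.82  0.    1.13 -1.1 ] 3.4
```

View pics/g1.png

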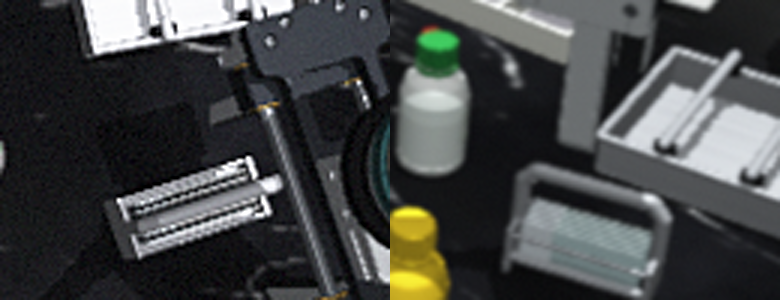

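The top view shows the carrier handle in view below the gripper, and the scene view shows a finger lined up with it. The arm's pose is as commanded, so I'll descend and grip.

Converted, -79 mm / 800 = -0.0988, -60 mm / 800 = -0.075.

>>> {"fn": "servo_tool", "kwargs": {
  "series": [0, 0, 0, 0, 0, -0.0375, 1, 0, 0, 0, 0, 0, -0.075, 1, 0, 0, 0, 0, 0, -0.0988, 1, 0, 0, 0, 0, 0, -0.0988, 1, 0, 0, 0, 0, 0, -0.0988, 0.3, 0, 0, 0, 0, 0, -0.0988, 0.15, 0, 0, 0, 0, 0, -0.0988, 0, 0, 0, 0, 0, 0, -0.0988, 0],
  "force": 25
}}

```text
time_s: 4.5
eef_pos: [0.3812, -0.295, 0.0519]
ee_rot: [0.595, 0.804, -0.0, 0.0]
force: [-0.1, -0.5, -0.1]
opening: 0.615
grasp_force: 0.0
```

>>> {"fn": "servo_tool", "kwargs": {
  "series": [0, 0, 0, 0, 0, 0, 0, 0, 0, 0, 0, 0, 0, 0, 0, 0, 0, 0, 0, 0, 0, 0, 0, 0, 0, 0, 0, 0]
}}

```text
time_s: 5.0
eef_pos: [0.381, -0.2949, 0.0514]
ee_rot: [0.595, 0.804, 0.0, -0.0]
force: [0.1, -0.7, -0.1]
opening: 0.186
grasp_force: 0.0
```

Converted, 30 mm / 800 = 0.0375, 10 mm / 800 = 0.0125.

>>> {"fn": "servo_tool", "kwargs": {
  "series": [0, 0, 0, 0, 0, 0, 0, 0, 0, 0, 0, 0, 0, 0, 0, 0, 0, 0, 0, 0, 0, 0, 0, 0, 0, 0, 0.0125, 0, 0, 0, 0, 0, 0, 0.0375, 0, 0, 0, 0, 0, 0, 0.0375, 0]
}}

```text
time_s: 5.75
eef_pos: [0.382, -0.2959, 0.083]
ee_rot: [0.595, 0.804, -0.0, 0.002]
force: [-0.2, 0.6, -1.1]
opening: 0.097
grasp_force: 25.0
```

```bash
python3 - <<'E'
from h import *
s=manip.state();print(s['force'],s['torque'],s['opening'],s['grasp_force'])
L=[]
for c,(x,y) in(('top',(466,265)),('scene',(420,280))):
    im=manip.get_image(c)['color'][:,:,::-1]
    L.append(cv2.resize(im[y-50:y+50,x-65:x+65],None,fx=3,fy=3,interpolation=cv2.INTER_CUBIC))
cv2.imwrite('pics/g2.png',np.hstack(L))
E
```

```text
[-0.20557531  0.61729408 -1.1225927 ] [-0.08659383  0.03147838 -0.02102753] 0.09740745938166283 24.969663619995117
```

View pics/g2.png

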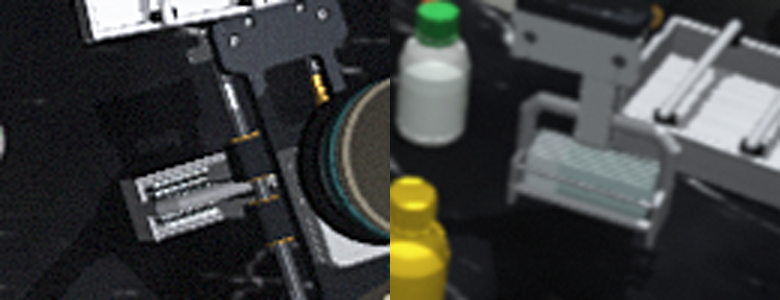

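The carrier is gripped near the middle of the handle (finger at crop x≈597, handle running 522–675). Now carry it over the tray.

Converted, 184 mm / 800 = 0.23, 175 mm / 800 = 0.2188, -6 degrees / 90 = -0.0667.

>>> {"fn": "servo_tool", "kwargs": {
  "series": [0, 0, 0, 0, 0, 0.05, 0, 0, 0, 0, 0.025, 0, 0.075, 0, 0, 0, -0.0111, 0.0625, 0, 0.075, 0, 0, 0, -0.0222, 0.1063, 0, 0.075, 0, 0, 0, -0.0444, 0.15, 0, 0.075, 0, 0, 0, -0.0556, 0.1938, 0, 0.075, 0, 0, 0, -0.0667, 0.2188, 0, 0.075, 0, 0, 0, -0.0667, 0.23, 0, 0.075, 0]
}}

```text
time_s: 6.85
eef_pos: [0.5654, -0.2944, 0.14]
ee_rot: [0.636, 0.772, -0.0, -0.001]
force: [-0.5, -1.4, -0.8]
opening: 0.1
grasp_force: 25.0
```

Converted, -38 mm / 800 = -0.0475, -30 mm / 800 = -0.0375.

>>> {"fn": "servo_tool", "kwargs": {
  "series": [0, 0, 0, 0, 0, -0.0188, 0, 0, 0, 0, 0, 0, -0.0375, 0, 0, 0, 0, 0, 0, -0.0475, 0, 0, 0, 0, 0, 0, -0.0475, 0]
}}

```text
time_s: 7.35
eef_pos: [0.5639, -0.2946, 0.1024]
ee_rot: [0.636, 0.771, -0.0, -0.001]
force: [-0.5, 0.2, -1.3]
opening: 0.094
grasp_force: 25.0
```

```bash
python3 - <<'E'
from h import *
s=manip.state();print(s['force'],s['torque'],s['eef_pos'],s['ee_rot'],s['opening'],s['grasp_force'])
L=[]
for c,(x,y) in(('top',(466,185)),('scene',(470,245))):
    im=manip.get_image(c)['color'][:,:,::-1]
    L.append(cv2.resize(im[y-55:y+65,x-65:x+65],None,fx=3,fy=3,interpolation=cv2.INTER_CUBIC))
cv2.imwrite('pics/g3.png',np.hstack(L))
E
```

```text
[-0.50744209  0.17971866 -1.32544777] [-0.0491968   0.02151884 -0.0945457 ] [ 0.5639323  -0.29459124  0.10240853] [ 6.36281336e-01  7.71456308e-01 -1.04299570e-04 -1.10262016e-03] 0.09417519075295833 24.97011423110962
```

View pics/g3.png

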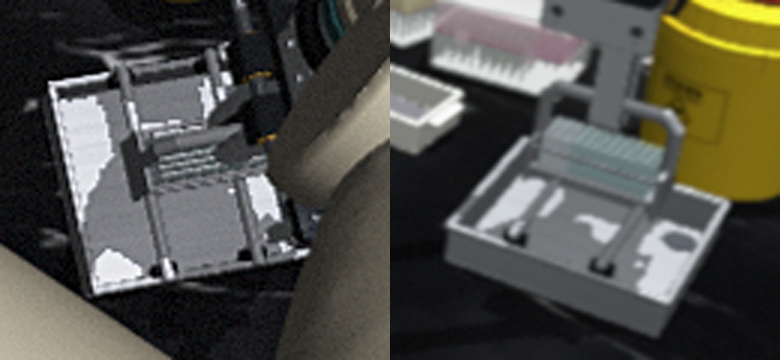

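```bash
python3 - <<'E'
from h import *
p=manip.state()['eef_pos'];yaw=np.radians(11);c,s=np.cos(yaw),np.sin(yaw);z0=p[2]-.0515
L=[]
for n,(x,y) in(('top',(466,185)),('scene',(470,245))):
    im=manip.get_image(n);k=3.0
    a=cv2.resize(im['color'][y-55:y+65,x-65:x+65,::-1],None,fx=k,fy=k,interpolation=cv2.INTER_CUBIC)
    def pl(P,o,z,col):
        q=[(proj(im,(o[0]+c*u-s*v,o[1]+s*u+c*v,z+w))+.5-(x-65,y-55))*k-.5 for u,v,w in P]
        cv2.polylines(a,[np.round(q).astype(int)],False,col,1,cv2.LINE_AA)
    for v in(.046,-.046): pl([(-.02,v,.03),(-.02,v,0),(.02,v,0),(.02,v,.03)],p,z0,(0,255,255))
    pl([(0,-.046,.075),(0,.046,.075)],p,z0,(0,255,255))
    for v in(.03,-.03): pl([(-.07,v,.045),(.07,v,.045)],(.566,-.2955),0,(255,0,255))
    pl([(-.07,-.075,.03),(.07,-.075,.03),(.07,.075,.03),(-.07,.075,.03),(-.07,-.075,.03)],(.566,-.2955),0,(0,255,0))
    L.append(a)
cv2.imwrite('pics/g4.png',np.hstack(L))
E
```

```text
(no output)
```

View pics/g4.png

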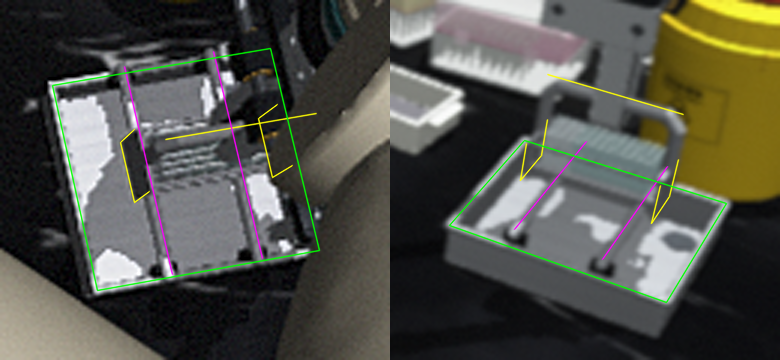

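The carrier outline matches the image and sits over both rails, to within about 2 mm (left end plate at crop x≈122–137, left rail at 122–163). I'll lower it slowly.

Converted, -15 mm / 800 = -0.0188, -14 mm / 800 = -0.0175.

>>> {"fn": "servo_tool", "kwargs": {
  "series": [0, 0, 0, 0.0013, 0, -0.0075, 0, 0, 0, 0, 0.0013, 0, -0.0138, 0, 0, 0, 0, 0.0013, 0, -0.0175, 0, 0, 0, 0, 0.0013, 0, -0.0188, 0, 0, 0, 0, 0.0013, 0, -0.0188, 0]
}}

```text
time_s: 8.18
eef_pos: [0.566, -0.2949, 0.0884]
ee_rot: [0.636, 0.772, 0.0, 0.0]
force: [0.2, -0.6, -0.6]
opening: 0.098
grasp_force: 25.0
```

Converted, -2.5 mm / 800 = -0.0031, -2 mm / 800 = -0.0025.

>>> {"fn": "servo_tool", "kwargs": {
  "series": [0, 0, 0, 0, 0, -0.0013, 0, 0, 0, 0, 0, 0, -0.0025, 0, 0, 0, 0, 0, 0, -0.0031, 0, 0, 0, 0, 0, 0, -0.0031, 0]
}}

```text
time_s: 8.68
eef_pos: [0.5664, -0.2949, 0.0864]
ee_rot: [0.636, 0.772, 0.0, 0.0]
force: [0.1, 0.3, 0.3]
opening: 0.098
grasp_force: 25.0
```

Converted, 80 mm / 800 = 0.1, 40 mm / 800 = 0.05.

>>> {"fn": "servo_tool", "kwargs": {
  "series": [0, 0, 0, 0, 0, -0.0006, 0, 0, 0, 0, 0, 0, -0.0006, 0, 0, 0, 0, 0, 0, -0.0006, 0.2, 0, 0, 0, 0, 0, -0.0006, 0.3, 0, 0, 0, 0, 0, -0.0006, 0.3, 0, 0, 0, 0, 0, 0.0125, 0.3, 0, 0, 0, 0, 0, 0.05, 0.4, 0, 0, 0, 0, 0, 0.1, 0.7]
}}

```text
time_s: 9.68
eef_pos: [0.5655, -0.2946, 0.1665]
ee_rot: [0.636, 0.772, -0.0, -0.001]
force: [0.3, -1.6, 0.4]
opening: 0.471
grasp_force: 0.0
```

Converted, 453 mm / 800 = 0.5663, 396 mm / 800 = 0.495, -6.8 degrees / 90 = -0.0756.

>>> {"fn": "servo_tool", "kwargs": {
  "series": [0, 0, 0, -0.0188, 0.0563, 0.0125, 0.85, 0, 0, -0.0111, -0.0413, 0.125, 0.0125, 0.85, 0, 0, -0.0222, -0.0663, 0.2, 0.0125, 0.85, 0, 0, -0.0333, -0.0913, 0.275, 0.0125, 0.85, 0, 0, -0.0444, -0.115, 0.3488, 0.0125, 0.85, 0, 0, -0.0556, -0.14, 0.4225, 0.0125, 0.85, 0, 0, -0.0667, -0.1638, 0.495, 0.0125, 0.85, 0, 0, -0.0756, -0.1875, 0.5663, 0.0125, 0.85]
}}

```text
time_s: 10.68
eef_pos: [0.4155, 0.1599, 0.177]
ee_rot: [0.681, 0.732, 0.001, 0.001]
force: [-0.3, 0.9, 0.8]
opening: 0.848
grasp_force: 0.0
```

Converted, 139 mm / 800 = 0.1738, 105 mm / 800 = 0.1313.

>>> {"fn": "servo_tool", "kwargs": {
  "series": [0, 0, 0, -0.0225, 0.0688, 0, 0.85, 0, 0, 0, -0.0438, 0.1313, 0, 0.85, 0, 0, 0, -0.0575, 0.1738, -0.025, 0.85, 0, 0, 0, -0.0575, 0.1738, -0.0625, 0.85, 0, 0, 0, -0.0575, 0.1738, -0.0875, 0.85, 0, 0, 0, -0.0575, 0.1738, -0.0875, 0.85]
}}

```text
time_s: 11.42
eef_pos: [0.3691, 0.2967, 0.1054]
ee_rot: [0.681, 0.733, -0.001, -0.0]
force: [-0.5, -0.6, 0.0]
opening: 0.849
grasp_force: 0.0
```

```bash
python3 - <<'E'
from h import *
s=manip.state();print(s['eef_pos'],s['ee_rot'],s['opening'])
L=[]
for c,(x,y) in(('top',(455,190)),('scene',(470,255)),('top',(150,283)),('scene',(230,190))):
    im=manip.get_image(c)['color'][:,:,::-1]
    L.append(cv2.resize(im[y-50:y+50,x-65:x+65],None,fx=3,fy=3,interpolation=cv2.INTER_CUBIC))
cv2.imwrite('pics/g5.png',np.vstack([np.hstack(L[:2]),np.hstack(L[2:])]))
E
```

```text
[0.36908795 0.29671156 0.10535932] [ 6.80618969e-01  7.32636462e-01 -1.24082683e-03 -3.08475100e-04] 0.8493498091805222
```

View pics/g5.png

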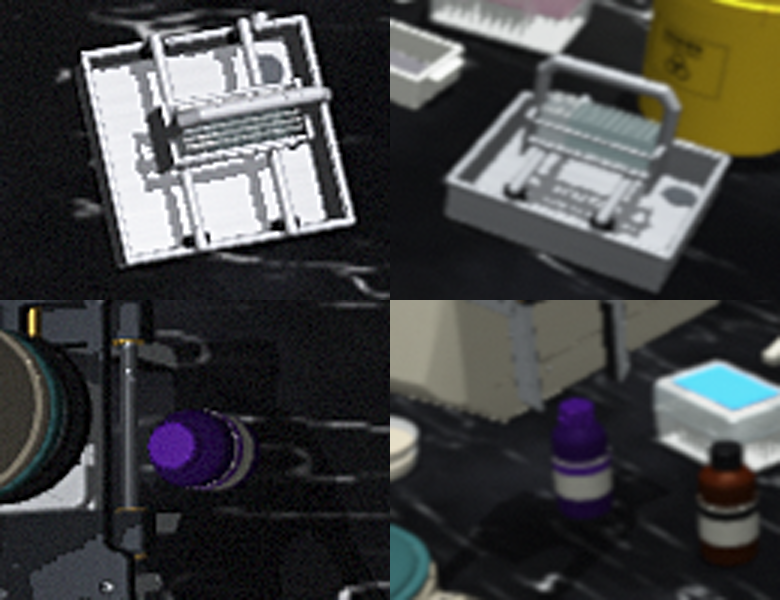

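The carrier lies level across both rails, handle from crop (180,118) to (330,93). The fingers straddle the violet cap, at crop (530,410) and (615,378) with the cap at (575,405). Descend and grip.

Converted, -68 mm / 800 = -0.085, -60 mm / 800 = -0.075.

>>> {"fn": "servo_tool", "kwargs": {
  "series": [0, 0, 0, 0, 0, -0.0375, 0.85, 0, 0, 0, 0, 0, -0.075, 0.85, 0, 0, 0, 0, 0, -0.085, 0.85, 0, 0, 0, 0, 0, -0.085, 0.85, 0, 0, 0, 0, 0, -0.085, 0.4, 0, 0, 0, 0, 0, -0.085, 0.4, 0, 0, 0, 0, 0, -0.085, 0.4, 0, 0, 0, 0, 0, -0.085, 0.4],
  "force": 15
}}

```text
time_s: 12.62
eef_pos: [0.37, 0.2972, 0.0383]
ee_rot: [0.681, 0.732, 0.0, -0.0]
force: [-1.0, 0.2, 3.2]
opening: 0.506
grasp_force: 15.0
```

>>> {"fn": "servo_tool", "kwargs": {
  "series": [0, 0, 0, 0, 0, 0, 0.4, 0, 0, 0, 0, 0, 0, 0.4, 0, 0, 0, 0, 0, 0.025, 0.4, 0, 0, 0, 0, 0, 0.075, 0.4, 0, 0, 0, 0, 0, 0.1375, 0.4, 0, 0, 0, 0, 0, 0.1625, 0.4]
}}

```text
time_s: 13.38
eef_pos: [0.3714, 0.2978, 0.1705]
ee_rot: [0.681, 0.733, 0.002, 0.001]
force: [0.5, -0.0, -0.8]
opening: 0.509
grasp_force: 15.0
```

>>> {"fn": "servo_tool", "kwargs": {
  "series": [0, 0, 0, 0.015, -0.025, 0, 0.4, 0, 0, 0, 0.0563, -0.0913, 0, 0.4, 0, 0, 0, 0.1, -0.1625, 0, 0.4, 0, 0, 0, 0.1438, -0.2338, 0, 0.4, 0, 0, 0, 0.1875, -0.305, 0, 0.4, 0, 0, 0, 0.2313, -0.375, 0, 0.4, 0, 0, 0, 0.2738, -0.445, 0, 0.4, 0, 0, 0, 0.305, -0.495, 0, 0.4]
}}

```text
time_s: 14.38
eef_pos: [0.6125, -0.0971, 0.1672]
ee_rot: [0.681, 0.732, 0.0, -0.0]
force: [0.6, 0.0, -1.2]
opening: 0.513
grasp_force: 15.0
```

Converted, -90 mm / 800 = -0.1125, -70 mm / 800 = -0.0875.

>>> {"fn": "servo_tool", "kwargs": {
  "series": [0, 0, 0, 0, 0, 0, 0.4, 0, 0, 0, 0, 0, -0.0375, 0.4, 0, 0, 0, 0, 0, -0.0875, 0.4, 0, 0, 0, 0, 0, -0.1125, 0.4, 0, 0, 0, 0, 0, -0.1125, 0.4]
}}

```text
time_s: 15.0
eef_pos: [0.6095, -0.0938, 0.0758]
ee_rot: [0.681, 0.733, -0.001, -0.002]
force: [0.1, 0.4, -0.1]
opening: 0.508
grasp_force: 15.0
```

```bash
python3 - <<'E'
from h import *
s=manip.state();print(s['eef_pos'],s['ee_rot'],s['opening'],s['force'])
p=s['eef_pos'];z0=p[2]-.038;yaw=np.radians(4.2);c,sn=np.cos(yaw),np.sin(yaw)
L=[]
for n,(x,y) in(('top',(345,165)),('scene',(408,205))):
    im=manip.get_image(n);k=3.0
    a=cv2.resize(im['color'][y-60:y+60,x-65:x+65,::-1],None,fx=k,fy=k,interpolation=cv2.INTER_CUBIC)
    def pl(P,col):
        q=[(proj(im,w)+.5-(x-65,y-60))*k-.5 for w in P]
        cv2.polylines(a,[np.round(q).astype(int)],False,col,1,cv2.LINE_AA)
    for z,r in((z0,.024),(z0+.067,.024),(z0+.098,.014)): pl([(p[0]+r*np.cos(t),p[1]+r*np.sin(t),z) for t in np.linspace(0,6.29,40)],(0,255,255))
    for j in(-.099,-.033,.033,.099):
        pl([(.6075+c*u-sn*(j+v),-.0003+sn*u+c*(j+v),.028) for u,v in((-.031,-.031),(.031,-.031),(.031,.031),(-.031,.031),(-.031,-.031))],(255,0,255))
    L.append(a)
cv2.imwrite('pics/g6.png',np.hstack(L))
E
```

```text
[ 0.60950932 -0.09379522  0.07584157] [ 0.6805061   0.73273764 -0.00111893 -0.00239666] 0.5078778466635187 [ 0.05519716  0.36064608 -0.05118441]
```

View pics/g6.png

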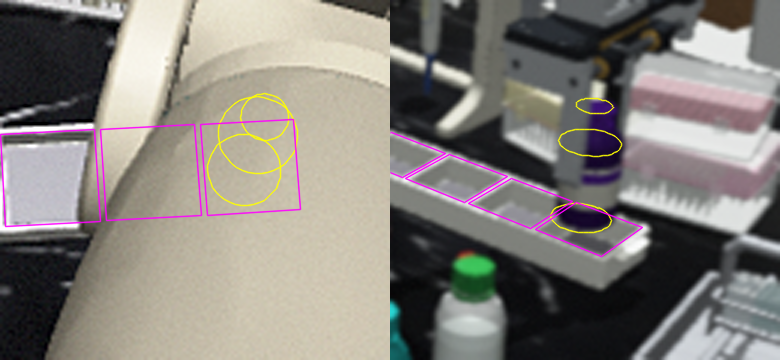

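The scene overlay has the bottle's base at crop (583,215), over the compartment nearest the tray. The pose is about 5 mm short of the command, so I'll let it settle.

>>> {"fn": "servo_tool", "kwargs": {
  "series": [0, 0, 0, 0, 0, 0, 0.4, 0, 0, 0, 0, 0, 0, 0.4, 0, 0, 0, 0, 0, 0, 0.4]
}}

```text
time_s: 15.48
eef_pos: [0.612, -0.0952, 0.0786]
ee_rot: [0.681, 0.732, 0.0, 0.001]
force: [-0.4, 0.3, -0.8]
opening: 0.511
grasp_force: 15.0
```

Converted, -35 mm / 800 = -0.0438, -34 mm / 800 = -0.0425.

>>> {"fn": "servo_tool", "kwargs": {
  "series": [0, 0, 0, 0.0025, -0.0044, 0, 0.4, 0, 0, 0, 0.0025, -0.0044, -0.015, 0.4, 0, 0, 0, 0.0025, -0.0044, -0.03, 0.4, 0, 0, 0, 0.0025, -0.0044, -0.0388, 0.4, 0, 0, 0, 0.0025, -0.0044, -0.0425, 0.4, 0, 0, 0, 0.0025, -0.0044, -0.0438, 0.4, 0, 0, 0, 0.0025, -0.0044, -0.0438, 0.4]
}}

```text
time_s: 16.35
eef_pos: [0.6139, -0.0987, 0.0432]
ee_rot: [0.681, 0.733, 0.0, 0.0]
force: [0.8, -0.8, -0.9]
opening: 0.508
grasp_force: 15.0
```

Converted, -1.3 mm / 800 = -0.0016, -0.7 mm / 800 = -0.0009.

>>> {"fn": "servo_tool", "kwargs": {
  "series": [0, 0, 0, 0, 0, -0.0009, 0.4, 0, 0, 0, 0, 0, -0.0016, 0.4, 0, 0, 0, 0, 0, -0.0016, 0.4]
}}

```text
time_s: 16.73
eef_pos: [0.614, -0.0987, 0.0424]
ee_rot: [0.681, 0.733, 0.0, 0.0]
force: [-1.4, -0.2, 2.7]
opening: 0.509
grasp_force: 15.0
```

Converted, 115 mm / 800 = 0.1438, 107 mm / 800 = 0.1338.

>>> {"fn": "servo_tool", "kwargs": {
  "series": [0, 0, 0, 0, 0, 0, 0.6, 0, 0, 0, 0, 0, 0, 0.75, 0, 0, 0, 0, 0, 0, 0.75, 0, 0, 0, 0, 0, 0.0375, 0.75, 0, 0, 0, 0, 0, 0.1063, 0.75, 0, 0, 0, -0.025, 0.0313, 0.1438, 0.85, 0, 0, 0, -0.0688, 0.0825, 0.1438, 0.85, 0, 0, 0, -0.1125, 0.1338, 0.1438, 0.85]
}}

```text
time_s: 17.73
eef_pos: [0.5231, 0.0092, 0.1571]
ee_rot: [0.681, 0.732, 0.001, 0.0]
force: [0.5, 0.4, -0.6]
opening: 0.848
grasp_force: 0.0
```

Converted, 138 mm / 800 = 0.1725, 126 mm / 800 = 0.1575.

>>> {"fn": "servo_tool", "kwargs": {
  "series": [0, 0, 0, -0.045, 0.0525, 0, 0.85, 0, 0, 0, -0.09, 0.105, 0, 0.85, 0, 0, 0, -0.135, 0.1575, 0, 0.85, 0, 0, 0, -0.1463, 0.1725, -0.025, 0.85, 0, 0, 0, -0.1463, 0.1725, -0.05, 0.85, 0, 0, 0, -0.1463, 0.1725, -0.0625, 0.85, 0, 0, 0, -0.1463, 0.1725, -0.0625, 0.85]
}}

```text
time_s: 18.6
eef_pos: [0.4064, 0.1461, 0.1062]
ee_rot: [0.681, 0.732, -0.001, -0.0]
force: [-0.4, -0.3, 0.2]
opening: 0.852
grasp_force: 0.0
```

```bash
python3 - <<'E'
from h import *
s=manip.state();print(s['eef_pos'],s['ee_rot'],s['opening'],s['force'],s['time_s'])
L=[]
for c,(x,y) in(('top',(345,165)),('scene',(408,205)),('top',(233,250)),('scene',(277,200))):
    im=manip.get_image(c)['color'][:,:,::-1]
    L.append(cv2.resize(im[y-50:y+50,x-65:x+65],None,fx=3,fy=3,interpolation=cv2.INTER_CUBIC))
cv2.imwrite('pics/g7.png',np.vstack([np.hstack(L[:2]),np.hstack(L[2:])]))
E
```

```text
[0.40644343 0.14610965 0.10623636] [ 6.80893562e-01  7.32382096e-01 -5.32760003e-04 -3.71545821e-04] 0.851985148392262 [-0.44400814 -0.26253461  0.16473178] 18.6
```

View pics/g7.png

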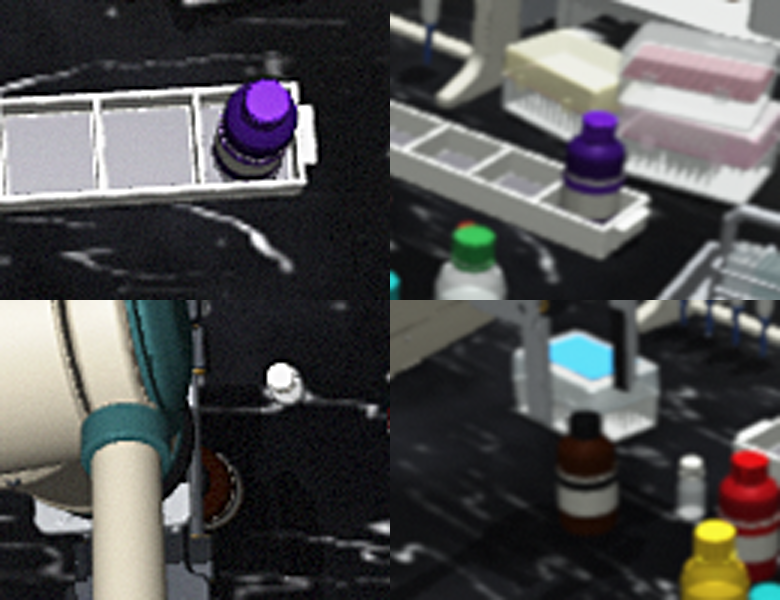

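Violet stands upright in the end compartment (cap at crop (268,100) in the top view). The fingers straddle iodine's cap at crop (586,415), so descend.

Converted, -68 mm / 800 = -0.085, -60 mm / 800 = -0.075.

>>> {"fn": "servo_tool", "kwargs": {
  "series": [0, 0, 0, 0, 0, -0.0375, 0.85, 0, 0, 0, 0, 0, -0.075, 0.85, 0, 0, 0, 0, 0, -0.085, 0.85, 0, 0, 0, 0, 0, -0.085, 0.85, 0, 0, 0, 0, 0, -0.085, 0.4, 0, 0, 0, 0, 0, -0.085, 0.4, 0, 0, 0, 0, 0, -0.085, 0.4, 0, 0, 0, 0, 0, -0.085, 0.4]
}}

```text
time_s: 19.8
eef_pos: [0.4072, 0.1464, 0.0391]
ee_rot: [0.681, 0.733, 0.001, 0.0]
force: [0.2, 0.9, 1.8]
opening: 0.507
grasp_force: 15.0
```

Converted, 130 mm / 800 = 0.1625, 110 mm / 800 = 0.1375.

>>> {"fn": "servo_tool", "kwargs": {
  "series": [0, 0, 0, 0, 0, 0, 0.4, 0, 0, 0, 0, 0, 0, 0.4, 0, 0, 0, 0, 0, 0.025, 0.4, 0, 0, 0, 0, 0, 0.075, 0.4, 0, 0, 0, 0, 0, 0.1375, 0.4, 0, 0, 0, 0, 0, 0.1625, 0.4]
}}

```text
time_s: 20.55
eef_pos: [0.4076, 0.1465, 0.1709]
ee_rot: [0.681, 0.733, 0.001, 0.001]
force: [-0.3, 0.2, -1.3]
opening: 0.508
grasp_force: 15.0
```

Converted, 202 mm / 800 = 0.2525, -179.5 mm / 800 = -0.2244.

>>> {"fn": "servo_tool", "kwargs": {
  "series": [0, 0, 0, 0.0188, -0.0163, 0, 0.4, 0, 0, 0, 0.0625, -0.0563, 0, 0.4, 0, 0, 0, 0.1125, -0.1, 0, 0.4, 0, 0, 0, 0.1625, -0.145, 0, 0.4, 0, 0, 0, 0.2063, -0.1838, 0, 0.4, 0, 0, 0, 0.2375, -0.2113, 0, 0.4, 0, 0, 0, 0.2525, -0.2244, 0, 0.4, 0, 0, 0, 0.2525, -0.2244, 0, 0.4]
}}

```text
time_s: 21.55
eef_pos: [0.6084, -0.034, 0.1669]
ee_rot: [0.681, 0.732, -0.001, -0.001]
force: [-0.1, 0.3, -0.8]
opening: 0.51
grasp_force: 15.0
```

Converted, -90 mm / 800 = -0.1125, -80 mm / 800 = -0.1.

>>> {"fn": "servo_tool", "kwargs": {
  "series": [0, 0, 0, 0, 0, -0.025, 0.4, 0, 0, 0, 0, 0, -0.0625, 0.4, 0, 0, 0, 0, 0, -0.1, 0.4, 0, 0, 0, 0, 0, -0.1125, 0.4, 0, 0, 0, 0, 0, -0.1125, 0.4, 0, 0, 0, 0, 0, -0.1125, 0.4, 0, 0, 0, 0, 0, -0.1125, 0.4]
}}

```text
time_s: 22.42
eef_pos: [0.6095, -0.0332, 0.08]
ee_rot: [0.681, 0.733, 0.001, 0.001]
force: [-0.0, -0.3, -1.2]
opening: 0.504
grasp_force: 15.0
```

Converted, -36.6 mm / 800 = -0.0458, -36.3 mm / 800 = -0.0454.

>>> {"fn": "servo_tool", "kwargs": {
  "series": [0, 0, 0, 0, 0, -0.015, 0.4, 0, 0, 0, 0, 0, -0.03, 0.4, 0, 0, 0, 0, 0, -0.04, 0.4, 0, 0, 0, 0, 0, -0.0438, 0.4, 0, 0, 0, 0, 0, -0.0454, 0.4, 0, 0, 0, 0, 0, -0.0458, 0.4, 0, 0, 0, 0, 0, -0.0458, 0.4]
}}

```text
time_s: 23.3
eef_pos: [0.6077, -0.0331, 0.0431]
ee_rot: [0.681, 0.733, -0.0, -0.001]
force: [-3.2, 0.1, 6.7]
opening: 0.512
grasp_force: 15.0
```

Converted, -115 mm / 800 = -0.1438, 85 mm / 800 = 0.1063.

>>> {"fn": "servo_tool", "kwargs": {
  "series": [0, 0, 0, 0, 0, 0, 0.6, 0, 0, 0, 0, 0, 0, 0.75, 0, 0, 0, 0, 0, 0, 0.75, 0, 0, 0, 0, 0, 0.0375, 0.75, 0, 0, 0, 0, 0, 0.1063, 0.75, 0, 0, 0, -0.0313, -0.0175, 0.1438, 0.75, 0, 0, 0, -0.0875, -0.0488, 0.1438, 0.75, 0, 0, 0, -0.1438, -0.08, 0.1438, 0.75]
}}

```text
time_s: 24.3
eef_pos: [0.493, -0.0978, 0.1575]
ee_rot: [0.68, 0.733, 0.0, 0.001]
force: [0.1, -1.9, 0.1]
opening: 0.747
grasp_force: 0.0
```

Converted, -83 mm / 800 = -0.1038, -75 mm / 800 = -0.0938.

>>> {"fn": "servo_tool", "kwargs": {
  "series": [0, 0, 0, -0.0563, -0.0313, 0, 0.75, 0, 0, 0, -0.0938, -0.0525, 0, 0.75, 0, 0, 0, -0.1038, -0.0575, -0.025, 0.75, 0, 0, 0, -0.1038, -0.0575, -0.0563, 0.75, 0, 0, 0, -0.1038, -0.0575, -0.0563, 0.75, 0, 0, 0, -0.1038, -0.0575, -0.0563, 0.75]
}}

```text
time_s: 25.05
eef_pos: [0.4114, -0.1434, 0.1127]
ee_rot: [0.681, 0.733, 0.0, 0.001]
force: [0.3, -0.1, 0.1]
opening: 0.75
grasp_force: 0.0
```

```bash
python3 - <<'E'
from h import *
s=manip.state();print(s['eef_pos'],s['ee_rot'],s['opening'],s['force'],s['time_s'])
S=manip.get_image('scene');T=manip.get_image('top')
for n in N[:4]+N[7:]:
    for c,im in(('scene',S),('top',T)):
        print(n,c,[(np.round(m['pixel'],0).tolist(),round(m['score'],2),atz(ray(im,m['pixel']),0).round(3)[:2].tolist()) for m in manip.mark_of(n,c)][:4])
h=cv2.cvtColor(S['color'],cv2.COLOR_RGB2HSV);m=((h[...,0]>50)&(h[...,0]<75)&(h[...,1]>120)&(h[...,2]>60))[200:260,340:400]
print(np.argwhere(m).mean(0)+[200,340] if m.any() else None)
E
```

```text
[ 0.41137079 -0.14340794  0.11269509] [6.80709580e-01 7.32553199e-01 1.64294791e-04 5.01847087e-04] 0.7502574963389635 [ 0.27654813 -0.09021751  0.09110528] 25.05
violet_bottle scene [([228.0, 409.0], 0.55, [0.628, -0.093])]
violet_bottle top [([164.0, 363.0], 0.57, [0.616, -0.102])]
iodine_bottle scene [([218.0, 387.0], 0.72, [0.63, -0.022])]
iodine_bottle top [([168.0, 330.0], 0.57, [0.607, -0.036])]
decolouriser_bottle scene [([266.0, 321.0], 0.94, [0.353, -0.06]), ([339.0, 357.0], 0.8, [0.241, -0.264]), ([290.0, 336.0], 0.79, [0.317, -0.142]), ([219.0, 373.0], 0.68, [0.599, -0.004])]
decolouriser_bottle top [([351.0, 444.0], 0.97, [0.242, -0.258]), ([263.0, 385.0], 0.66, [0.413, -0.145]), ([291.0, 338.0], 0.66, [0.358, -0.051])]
safranin_bottle scene [([238.0, 331.0], 0.62, [0.452, 0.005])]
safranin_bottle top [([243.0, 311.0], 0.6, [0.452, 0.003])]
vial_pink scene [([222.0, 312.0], 0.51, [0.475, 0.094])]
vial_pink top [([233.0, 352.0], 0.46, [0.474, -0.081])]
vial_clear scene [([220.0, 311.0], 0.6, [0.48, 0.101])]
vial_clear top [([231.0, 266.0], 0.54, [0.474, 0.092])]
[236.59440559 370.65734266]
```

Converted, -80.5 mm / 800 = -0.1006, -78 mm / 800 = -0.0975.

>>> {"fn": "servo_tool", "kwargs": {
  "series": [0, 0, 0, 0, 0, -0.0375, 0.75, 0, 0, 0, 0, 0, -0.075, 0.75, 0, 0, 0, 0, 0, -0.0975, 0.75, 0, 0, 0, 0, 0, -0.1006, 0.75, 0, 0, 0, 0, 0, -0.1006, 0.4, 0, 0, 0, 0, 0, -0.1006, 0.4, 0, 0, 0, 0, 0, -0.1006, 0.4, 0, 0, 0, 0, 0, -0.1006, 0.4]
}}

```text
time_s: 26.75
eef_pos: [0.4114, -0.1435, 0.0323]
ee_rot: [0.681, 0.732, 0.0, 0.001]
force: [-0.1, 0.5, 4.7]
opening: 0.497
grasp_force: 15.0
```

Converted, 130 mm / 800 = 0.1625, 110 mm / 800 = 0.1375.

>>> {"fn": "servo_tool", "kwargs": {
  "series": [0, 0, 0, 0, 0, 0, 0.4, 0, 0, 0, 0, 0, 0.025, 0.4, 0, 0, 0, 0, 0, 0.075, 0.4, 0, 0, 0, 0, 0, 0.1375, 0.4, 0, 0, 0, 0, 0, 0.1625, 0.4]
}}

```text
time_s: 27.38
eef_pos: [0.4117, -0.1437, 0.1641]
ee_rot: [0.681, 0.733, 0.0, 0.002]
force: [0.2, -0.1, 0.8]
opening: 0.499
grasp_force: 15.0
```

```bash
python3 - <<'E'
from h import *
S=manip.get_image('scene');s=manip.state();print(s['force'],s['opening'],s['eef_pos'])
h=cv2.cvtColor(S['color'],cv2.COLOR_RGB2HSV);m=((h[...,0]>50)&(h[...,0]<75)&(h[...,1]>120)&(h[...,2]>60))[150:270,330:420]
print(m.sum(),np.argwhere(m).mean(0)+[150,330]);p=s['eef_pos'];print(proj(S,(p[0],p[1],p[2]-.031+.089))[::-1],proj(S,(.411,-.143,.089))[::-1])
E
```

```text
[ 0.17012771 -1.27603168  1.03211789] 0.4980368202986358 [ 0.41261795 -0.14417425  0.165496  ]
131 [177.79389313 376.86259542]
[175.37984012 375.59814237] [236.04742232 369.82207677]
```

Converted, 193 mm / 800 = 0.2413, 175.5 mm / 800 = 0.2194.

>>> {"fn": "servo_tool", "kwargs": {
  "series": [0, 0, 0, 0.0188, 0.0163, 0.0063, 0.4, 0, 0, 0, 0.0625, 0.0563, 0.0063, 0.4, 0, 0, 0, 0.11, 0.1, 0.0063, 0.4, 0, 0, 0, 0.1575, 0.1438, 0.0063, 0.4, 0, 0, 0, 0.2, 0.1813, 0.0063, 0.4, 0, 0, 0, 0.2288, 0.2075, 0.0063, 0.4, 0, 0, 0, 0.2413, 0.2194, 0.0063, 0.4, 0, 0, 0, 0.2413, 0.2194, 0.0063, 0.4]
}}

```text
time_s: 28.42
eef_pos: [0.6032, 0.0324, 0.1655]
ee_rot: [0.68, 0.733, -0.001, -0.001]
force: [0.4, -0.1, -0.5]
opening: 0.501
grasp_force: 15.0
```

Converted, -95 mm / 800 = -0.1188, -80 mm / 800 = -0.1.

>>> {"fn": "servo_tool", "kwargs": {
  "series": [0, 0, 0, 0, 0, -0.025, 0.4, 0, 0, 0, 0, 0, -0.0625, 0.4, 0, 0, 0, 0, 0, -0.1, 0.4, 0, 0, 0, 0, 0, -0.1188, 0.4, 0, 0, 0, 0, 0, -0.1188, 0.4, 0, 0, 0, 0, 0, -0.1188, 0.4, 0, 0, 0, 0, 0, -0.1188, 0.4]
}}

```text
time_s: 29.3
eef_pos: [0.6046, 0.0322, 0.0729]
ee_rot: [0.681, 0.732, 0.001, 0.001]
force: [0.6, -0.3, 0.1]
opening: 0.497
grasp_force: 15.0
```

Converted, -35.5 mm / 800 = -0.0444, -34.5 mm / 800 = -0.0431.

>>> {"fn": "servo_tool", "kwargs": {
  "series": [0, 0, 0, 0, 0, -0.015, 0.4, 0, 0, 0, 0, 0, -0.03, 0.4, 0, 0, 0, 0, 0, -0.0375, 0.4, 0, 0, 0, 0, 0, -0.0413, 0.4, 0, 0, 0, 0, 0, -0.0431, 0.4, 0, 0, 0, 0, 0, -0.0444, 0.4, 0, 0, 0, 0, 0, -0.0444, 0.4]
}}

```text
time_s: 30.18
eef_pos: [0.604, 0.0323, 0.0364]
ee_rot: [0.681, 0.733, 0.0, 0.0]
force: [-0.5, -0.9, -0.5]
opening: 0.497
grasp_force: 15.0
```

Converted, -1.2 mm / 800 = -0.0015, -0.6 mm / 800 = -0.0008.

>>> {"fn": "servo_tool", "kwargs": {
  "series": [0, 0, 0, 0, 0, -0.0008, 0.4, 0, 0, 0, 0, 0, -0.0015, 0.4, 0, 0, 0, 0, 0, -0.0015, 0.4]
}}

```text
time_s: 30.55
eef_pos: [0.604, 0.0324, 0.0363]
ee_rot: [0.681, 0.733, 0.0, 0.0]
force: [-1.9, -0.3, 7.1]
opening: 0.495
grasp_force: 15.0
```

Converted, 120 mm / 800 = 0.15, -105 mm / 800 = -0.1313.

>>> {"fn": "servo_tool", "kwargs": {
  "series": [0, 0, 0, 0, 0, 0, 0.6, 0, 0, 0, 0, 0, 0, 0.75, 0, 0, 0, 0, 0, 0, 0.75, 0, 0, 0, 0, 0, 0.0375, 0.75, 0, 0, 0, 0, 0, 0.1063, 0.75, 0, 0, 0, -0.025, -0.005, 0.15, 0.8, 0, 0, 0, -0.075, -0.0138, 0.15, 0.8, 0, 0, 0, -0.1313, -0.0238, 0.15, 0.8]
}}

```text
time_s: 31.55
eef_pos: [0.4982, 0.0131, 0.1552]
ee_rot: [0.681, 0.733, 0.0, 0.001]
force: [-0.4, -0.4, -0.2]
opening: 0.798
grasp_force: 0.0
```

Converted, -49 mm / 800 = -0.0613, -45 mm / 800 = -0.0563.

>>> {"fn": "servo_tool", "kwargs": {
  "series": [0, 0, 0, -0.05, -0.0088, 0, 0.8, 0, 0, 0, -0.0613, -0.0113, -0.0125, 0.8, 0, 0, 0, -0.0613, -0.0113, -0.05, 0.8, 0, 0, 0, -0.0613, -0.0113, -0.0563, 0.8, 0, 0, 0, -0.0613, -0.0113, -0.0563, 0.8]
}}

```text
time_s: 32.17
eef_pos: [0.4505, 0.0043, 0.1096]
ee_rot: [0.681, 0.733, -0.0, -0.0]
force: [0.0, -0.8, -0.5]
opening: 0.803
grasp_force: 0.0
```

```bash
python3 - <<'E'
from h import *
s=manip.state();print(s['eef_pos'],s['opening'])
S=manip.get_image('scene');T=manip.get_image('top')
for n in('safranin_bottle','decolouriser_bottle','iodine_bottle'):
    for c,im in(('scene',S),('top',T)):
        print(n,c,[(np.round(m['pixel'],0).tolist(),round(m['score'],2),atz(ray(im,m['pixel']),0).round(3)[:2].tolist()) for m in manip.mark_of(n,c)][:4])
E
```

```text
[0.45052687 0.00433293 0.10961673] 0.8031032518098308
safranin_bottle scene [([242.0, 331.0], 0.59, [0.44, -0.008]), ([220.0, 311.0], 0.54, [0.481, 0.104])]
safranin_bottle top [([184.0, 461.0], 0.38, [0.577, -0.304])]
decolouriser_bottle scene [([211.0, 365.0], 0.81, [0.619, 0.04]), ([337.0, 356.0], 0.74, [0.245, -0.26]), ([263.0, 324.0], 0.7, [0.369, -0.057]), ([290.0, 338.0], 0.56, [0.319, -0.144])]
decolouriser_bottle top [([308.0, 379.0], 0.86, [0.324, -0.133]), ([290.0, 339.0], 0.74, [0.359, -0.055]), ([352.0, 447.0], 0.63, [0.241, -0.264])]
iodine_bottle scene [([218.0, 385.0], 0.85, [0.626, -0.021])]
iodine_bottle top []
```

Converted, -71.3 mm / 800 = -0.0891, -71 mm / 800 = -0.0888.

>>> {"fn": "servo_tool", "kwargs": {
  "series": [0, 0, 0, 0, 0, -0.0375, 0.8, 0, 0, 0, 0, 0, -0.075, 0.8, 0, 0, 0, 0, 0, -0.0888, 0.8, 0, 0, 0, 0, 0, -0.0891, 0.8, 0, 0, 0, 0, 0, -0.0891, 0.4, 0, 0, 0, 0, 0, -0.0891, 0.4, 0, 0, 0, 0, 0, -0.0891, 0.4, 0, 0, 0, 0, 0, -0.0891, 0.4]
}}

```text
time_s: 33.58
eef_pos: [0.4504, 0.0042, 0.0392]
ee_rot: [0.681, 0.733, 0.001, 0.001]
force: [-0.9, -0.3, 3.4]
opening: 0.506
grasp_force: 15.0
```

Converted, 130 mm / 800 = 0.1625, 110 mm / 800 = 0.1375.

>>> {"fn": "servo_tool", "kwargs": {
  "series": [0, 0, 0, 0, 0, 0, 0.4, 0, 0, 0, 0, 0, 0.025, 0.4, 0, 0, 0, 0, 0, 0.075, 0.4, 0, 0, 0, 0, 0, 0.1375, 0.4, 0, 0, 0, 0, 0, 0.1625, 0.4]
}}

```text
time_s: 34.2
eef_pos: [0.4507, 0.0042, 0.171]
ee_rot: [0.681, 0.733, 0.001, 0.002]
force: [0.3, 0.3, -0.6]
opening: 0.508
grasp_force: 15.0
```

Before the last compartment, I'll check the clearance to the pipette stand behind it.

```bash
python3 - <<'E'
from h import *
T=manip.get_image('top');S=manip.get_image('scene')
print('foot',atz(ray(T,(119,251)),0),atz(ray(S,(187,374)),0))
for a,b in(((119,251),(187,374)),((22,237),(107,381))): print(tri(ray(T,a),ray(S,b)))
a=T['color'][0:210,190:330,::-1];b=S['color'][70:230,280:440,::-1]
cv2.imwrite('pics/st.png',np.hstack([cv2.resize(a,(400,600),interpolation=2),cv2.resize(b,(400,400),interpolation=2) if 0 else cv2.copyMakeBorder(cv2.resize(b,(400,400),interpolation=2),0,200,0,0,0)]))
E
```

```text
foot [0.70734571 0.12762432 0.        ] [0.74689659 0.11728763 0.        ]
(array([0.71675269, 0.11486281, 0.00791181]), np.float64(0.016966671686355607))
(array([0.76799245, 0.12701434, 0.22708567]), np.float64(0.003609327934143514))
```

View pics/st.png

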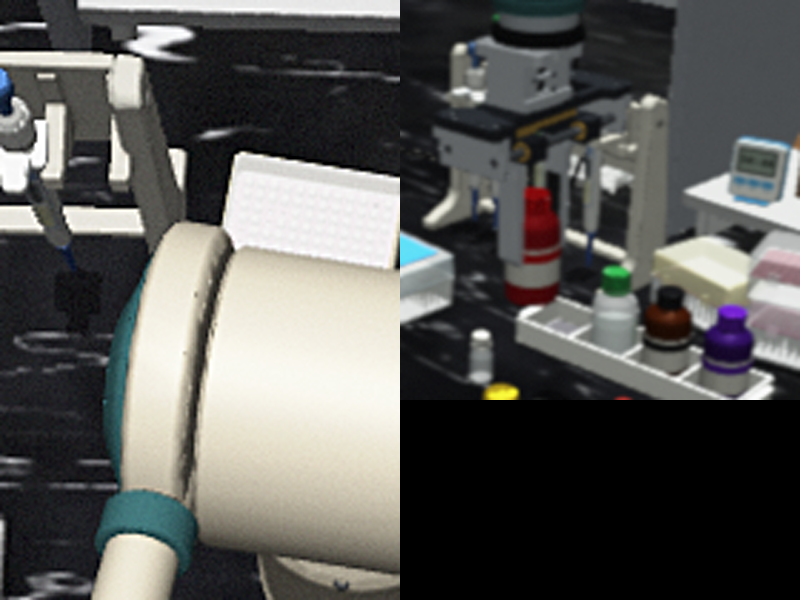

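The stand's nearest edge is at x≈0.71 at its foot and slopes back. The gripper body reaches only x≈0.69, so it is clear. Iodine, decolouriser and violet stand upright in their compartments (scene crop (668,330), (615,310) and (728,350)).

Converted, 149.5 mm / 800 = 0.1869, 144 mm / 800 = 0.18.

>>> {"fn": "servo_tool", "kwargs": {
  "series": [0, 0, 0, 0.015, 0.0088, 0, 0.4, 0, 0, 0, 0.05, 0.0313, 0, 0.4, 0, 0, 0, 0.0875, 0.055, 0, 0.4, 0, 0, 0, 0.125, 0.0788, 0, 0.4, 0, 0, 0, 0.16, 0.1, 0, 0.4, 0, 0, 0, 0.18, 0.1138, 0, 0.4, 0, 0, 0, 0.1869, 0.1175, 0, 0.4, 0, 0, 0, 0.1869, 0.1175, 0, 0.4]
}}

```text
time_s: 35.3
eef_pos: [0.5986, 0.0985, 0.167]
ee_rot: [0.681, 0.733, -0.001, -0.001]
force: [-0.8, -1.2, 0.2]
opening: 0.506
grasp_force: 15.0
```

>>> {"fn": "servo_tool", "kwargs": {
  "series": [0, 0, 0, 0, 0, -0.025, 0.4, 0, 0, 0, 0, 0, -0.0625, 0.4, 0, 0, 0, 0, 0, -0.1, 0.4, 0, 0, 0, 0, 0, -0.1125, 0.4, 0, 0, 0, 0, 0, -0.1125, 0.4, 0, 0, 0, 0, 0, -0.1125, 0.4, 0, 0, 0, 0, 0, -0.1125, 0.4]
}}

```text
time_s: 36.17
eef_pos: [0.6, 0.0983, 0.0798]
ee_rot: [0.681, 0.732, 0.001, 0.001]
force: [-0.0, 0.1, -0.5]
opening: 0.509
grasp_force: 15.0
```

Converted, -36 mm / 800 = -0.045, -35.5 mm / 800 = -0.0444.

>>> {"fn": "servo_tool", "kwargs": {
  "series": [0, 0, 0, 0, 0, -0.015, 0.4, 0, 0, 0, 0, 0, -0.03, 0.4, 0, 0, 0, 0, 0, -0.0388, 0.4, 0, 0, 0, 0, 0, -0.0425, 0.4, 0, 0, 0, 0, 0, -0.0444, 0.4, 0, 0, 0, 0, 0, -0.045, 0.4, 0, 0, 0, 0, 0, -0.045, 0.4]
}}

```text
time_s: 37.05
eef_pos: [0.5988, 0.0983, 0.0432]
ee_rot: [0.681, 0.733, -0.0, -0.0]
force: [-3.2, -0.6, 5.3]
opening: 0.506
grasp_force: 15.0
```

Contact. Release, rise and withdraw.

Converted, 150 mm / 800 = 0.1875, 130 mm / 800 = 0.1625.

>>> {"fn": "servo_tool", "kwargs": {
  "series": [0, 0, 0, 0, 0, 0, 0.6, 0, 0, 0, 0, 0, 0, 0.75, 0, 0, 0, 0, 0, 0, 0.75, 0, 0, 0, 0, 0, 0.0375, 0.75, 0, 0, 0, 0, 0, 0.1063, 0.75, 0, 0, 0, 0, 0, 0.1625, 0.75, 0, 0, 0, -0.0625, 0.0375, 0.1875, 0.75, 0, 0, 0, -0.125, 0.075, 0.1875, 0.75]
}}

```text
time_s: 38.05
eef_pos: [0.5, 0.1591, 0.1945]
ee_rot: [0.681, 0.732, 0.002, 0.001]
force: [-0.0, 0.6, -0.3]
opening: 0.75
grasp_force: 0.0
```

Converted, 280 mm / 800 = 0.35, 250 mm / 800 = 0.3125.

>>> {"fn": "servo_tool", "kwargs": {
  "series": [0, 0, 0, -0.05, 0.0625, 0.0125, 0.75, 0, 0, 0, -0.1, 0.125, 0.025, 0.75, 0, 0, 0, -0.1375, 0.1875, 0.025, 0.75, 0, 0, 0, -0.175, 0.25, 0.025, 0.75, 0, 0, 0, -0.2125, 0.3125, 0.025, 0.75, 0, 0, 0, -0.2375, 0.35, 0.025, 0.75, 0, 0, 0, -0.2375, 0.35, 0.025, 0.75]
}}

```text
time_s: 38.92
eef_pos: [0.3079, 0.44, 0.2123]
ee_rot: [0.679, 0.734, 0.0, -0.0]
force: [0.7, -0.2, -0.1]
opening: 0.748
grasp_force: 0.0
```

```bash
python3 - <<'E'
from h import *
s=manip.state();print(s['eef_pos'],s['time_s'],s['force'])
S=manip.get_image('scene');T=manip.get_image('top')
for n in N:
    for c,im in(('scene',S),('top',T)):
        z=.035 if n=='slide_carrier' else 0 if 'vial' in n else .004
        print(n,c,[(np.round(m['pixel'],0).tolist(),round(m['score'],2),atz(ray(im,m['pixel']),z).round(3)[:2].tolist()) for m in manip.mark_of(n,c)][:5],[np.round(m['bbox']).tolist() for m in manip.recognise(n,c)][:1])
# handle line in top: bright-pixel check of expected cap colours above each compartment
for n,P in zip(N,[(.6142,-.0991),(.6094,-.0333),(.6046,.0325),(.5998,.0983)]):
    r=[]
    for im in(S,T):
        u,v=proj(im,(*P,.102)).round().astype(int); r.append(im['color'][v-1:v+2,u-1:u+2].reshape(-1,3).mean(0).round().tolist())
    print(n,r)
E
```

```text
[0.3078524  0.44002655 0.21231558] 38.925 [ 0.66889803 -0.21546894 -0.12984455]
violet_bottle scene [([229.0, 408.0], 0.8, [0.617, -0.098])] [[399.0, 191.0, 422.0, 230.0]]
violet_bottle top [([162.0, 362.0], 0.92, [0.618, -0.099])] []
iodine_bottle scene [] [[377.0, 182.0, 396.0, 223.0]]
iodine_bottle top [([170.0, 328.0], 0.64, [0.601, -0.031])] [[323.0, 146.0, 341.0, 176.0]]
decolouriser_bottle scene [([291.0, 337.0], 0.84, [0.313, -0.148]), ([213.0, 365.0], 0.8, [0.603, 0.03]), ([335.0, 356.0], 0.76, [0.244, -0.259]), ([265.0, 322.0], 0.69, [0.355, -0.062]), ([263.0, 473.0], 0.51, [0.598, -0.286])] [[327.0, 249.0, 348.0, 298.0]]
decolouriser_bottle top [([171.0, 297.0], 0.79, [0.597, 0.031]), ([350.0, 443.0], 0.79, [0.244, -0.256]), ([169.0, 329.0], 0.66, [0.602, -0.033]), ([292.0, 339.0], 0.61, [0.356, -0.053])] [[369.0, 298.0, 397.0, 323.0]]
safranin_bottle scene [([205.0, 344.0], 0.6, [0.596, 0.096]), ([220.0, 312.0], 0.47, [0.475, 0.094])] [[336.0, 170.0, 356.0, 206.0]]
safranin_bottle top [([170.0, 264.0], 0.7, [0.598, 0.097])] [[247.0, 149.0, 271.0, 179.0]]
slide_carrier sce
[... 453 characters left out ...]
 [([168.0, 313.0], 0.57, [0.604, -0.0])] [[240.0, 143.0, 386.0, 187.0]]
vial_pink scene [([251.0, 369.0], 0.71, [0.478, -0.092])] [[363.0, 231.0, 374.0, 253.0]]
vial_pink top [([232.0, 355.0], 0.7, [0.475, -0.086]), ([187.0, 463.0], 0.47, [0.571, -0.307])] [[350.0, 221.0, 363.0, 239.0]]
vial_clear scene [([220.0, 313.0], 0.56, [0.482, 0.098])] [[307.0, 202.0, 317.0, 224.0]]
vial_clear top [([235.0, 264.0], 0.56, [0.467, 0.095])] [[257.0, 224.0, 270.0, 232.0]]
violet_bottle [[123.0, 47.0, 213.0], [153.0, 64.0, 236.0]]
iodine_bottle [[41.0, 39.0, 39.0], [45.0, 46.0, 49.0]]
decolouriser_bottle [[56.0, 169.0, 81.0], [72.0, 212.0, 104.0]]
safranin_bottle [[219.0, 24.0, 27.0], [245.0, 45.0, 51.0]]
```

All four caps are where expected in both views. The carrier lies over the tray's centre and the vials are where they were. Handing in.

```bash
python3 -c "
from rig import manip
print(manip.hand_in())"
```

```text
the job is handed in; nothing more can be done
None
```

The bench is set up and handed in at about 39 s: the carrier lies across both tray rails, and the bottles stand in the rack from the tray side as violet, iodine, decolouriser, safranin, with both vials undisturbed; the hand-in returned no verdict.

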